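# Zero the force amplifier through its recessed key

## Robot

A 6-joint arm with a two-finger parallel gripper is mounted at the origin on the work surface. World frame = base frame: x ahead of the robot, y to its left, z up, the work surface at z = 0. Lengths are in m, angles in rad, forces in N, time in s.
With the tool pointing down it reaches from about 0.3 to 0.875 m from the base axis. Payload 6.4 kg.
Tool frame: the origin (TCP) lies between the finger pads; the fingertips stand env.tip_extent ahead of it and the grasp point (between the pads) is the TCP (env.tip_extent is the distance from the TCP to the fingertips, in m); z points along the fingers, y is the direction in which the jaws open and shut (so a half turn about z gives the same grasp; the last joint's range is limited). The gripper opens to 85 mm and grips with 20 to 120 N. Pads are 22 mm wide; open, the fingers measure 114 mm over their backs; the gripper's body (76 mm by 85 mm) begins 54 mm behind the grasp point. The pads swing forward as they close: fully open they stand 13 mm farther back than shut.
Start: joints at [-1.421, 0.181, 1.607, -0, 1.354, -0.206], TCP at [0.2, -0.539, 0.25] pointing down, gripper open.
Joint ranges: [-2.99, 2.99], [-0.89, 2.07], [0.3, 2.58], [-1.14, 4.28], [0, 2.63], [-3.12, 3.12]. Speed limits (rad/s): [2.57, 2.57, 3.01, 3.14, 3.14, 3.14].

## Interface

Orientations are given as a rotation vector (axis times angle).
In Python, from workcell import env gives the robot as it stands.
- The arm moves only by the tool send_rows, never from a script. Its argument "steps" is a list that holds one entry, the list of rows, each a list of 6 numbers: the shift along the tool's x, y, z in units of 0.2 m (1.0 is 0.2 m), then the turn, a rotation vector about the tool's x, y, z in units of 90 degrees (1.0 is 90 degrees). In form: [[[tx, ty, tz, wx, wy, wz], ...]]. A call has 1 to 8 rows; each row is the pose to reach, as a shift and turn from the pose commanded when the call began, along the tool's axes at that moment; what a row does not reach only later rows make up. A row lasts 1/12 s, in which the tool goes at most 41.7 mm and 7.16 degrees, less where a joint would pass 70% of its speed; a pose out of reach is approached as far as the arm can. A call with a number of a shift or a turn outside -1 to 1 is refused whole. A call with a gripper value outside its range is refused whole. "claw" is the opening, from -1 (shut) to 1 (fully open), set as the call begins (left out, the last holds). The fingers move at their own pace and stop on an object; "grip_force" is the grip in N (left out, the last holds). Time passes only in rows, so rows that repeat a pose let the fingers close. It gives the time, the measured TCP pose, the force and the opening at its end, in the units of the state.
- env.observe(): the state, without advancing time (a new reading comes with each control period).
- env.camera(name): name is "side" or "top" or "wrist"; returns a dict with "img" (420x560x3 uint8, red, green, blue), "mtx" (3x3 intrinsics, pixels), "camera_from_world" (4x4, takes a point from world to camera coordinates). Camera axes: x right, y up, looking along -z (the intrinsics and any distortion apply to the point x, -y, -z); pixel columns grow to the right and rows downward; lengths in m; the calibration is good to about 2 mm. A picture is of the moment at which its call begins. There is no depth.
- env.close_job(): hands the job in, once; it reports no verdict.
Trained networks look in a picture, given as the dict that the camera call returned (one of the last four; its "shot" number tells which), for a name from the list of things; names that differ only in an ending like _2 or _b are one class to them, and where a whole thing is asked for, a point or a joint stands for the part that bears it (a point fixed in the world has none). Each returns a list of dicts, best first, with "score" (0 to 1); they miss things now and then, are a little off and sometimes report something else, mostly with a low value. They report only what shows in the picture. A call takes as long as a camera call. They do not tell look-alikes from the thing itself.
- env.cut_out(query, picture): "pixels" (420x560 bool, what is visible of it).
- env.mark_of(query, picture): "position" ([x, y, z] in m, in the coordinates of the camera as it stood for that picture, good to about 4 mm: a listed point, or the origin of a listed thing).
The state is a dict: "time": time; "joints": joint angles; "joint_velocities": joint speeds; "effort": joint torques, N m; "ee_pos": TCP position; "orientation": TCP orientation; "contact_force": force on the tool from outside, world axes, zero at the start; "wrist_torque": the same for the moment, N m; "opening": opening from 0.0 (shut) to 1.0 (fully open).
Only numpy, scipy, OpenCV 4.12 (cv2) and the standard library are available. Lean on these libraries where they do the work, as an engineer would, in place of code of your own. Each camera call takes 0.05 s, during which the arm holds its last target.

## Task

Zero the amplifier with the orange band: with a fingertip push its clear cover along its track until the well is uncovered, reach into the well and press the sunken orange key all the way down, holding it there for about a second, then push the cover fully back over the well, up to its end stop, and leave everything with the key back up. Pick nothing up: the cover is only slid, never lifted out of its track, and the blue-banded amplifier and the loose parts around are left alone.

Things in the scene. Friction and masses are not known exactly. Their poses are not given: they have to be found in the camera images.
- orange_amp: Fixed grey amplifier box with an orange band across one end of its top (the one to zero): 120 x 150 x 65 mm (its x, y, z), upright on a black breadboard 12 mm thick. Origin: centre of its underside; z up, y along its length towards the orange band. The cover's track on top runs along y.
- orange_well (a point): Centre of the mouth of the well, level with the top of the orange box, at x 0, y -35 mm from its origin. The well is open, 46 mm (x) by 40 mm (y), 40 mm deep, upright walls; the key sits in its bottom, the cover lies over its mouth.
- orange_track (a point): Point on top of the orange box at x 0, y +23 mm: where the cover's centre lies when fully open. Track: two aluminium rails along y (inner faces at x +-33.5 mm) and an end stop at each end, all 8 mm high. Cover closed: its centre over the well's centre (y -35 mm), 0.5 mm from the stop; the well is quite uncovered once it is at y +12 mm or more.
- orange_key (a joint): Travel of the sunken orange key of the orange amplifier (m): 0 up, 0.006 fully down. It springs back; starts to move at about 1.5 N, fully down at 5 N.
- orange_key_top (a point): Centre of the top face of the orange round key, 26 mm diameter; when up it lies 24 mm below the top of the amplifier box. It moves down with the key.
- orange_cover: Loose clear acrylic cover plate (50 g) in the track on the orange box, 64 x 54 x 6 mm (x, y, z), axes as the box's, with a white upright round post in its middle, 16 mm diameter, 22 mm tall above the plate. Origin: centre of the plate's underside. Pushed by the post it slides freely along the box's y (under 1 N). It may start up to 12 mm ajar.
- orange_post_top (a point): Centre of the top of the post on the orange cover, 28 mm above the plate's underside.
- blue_amp: Fixed grey amplifier box with a blue band across one end of its top (the other channel, to be left alone): 120 x 150 x 65 mm (its x, y, z), upright on a black breadboard 12 mm thick. Origin: centre of its underside; z up, y along its length towards the blue band. The cover's track on top runs along y.
- blue_well (a point): Centre of the mouth of the well, level with the top of the blue box, at x 0, y -35 mm from its origin. The well is open, 46 mm (x) by 40 mm (y), 40 mm deep, upright walls; the key sits in its bottom, the cover lies over its mouth.
- blue_track (a point): Point on top of the blue box at x 0, y +23 mm: where the cover's centre lies when fully open. Track: two aluminium rails along y (inner faces at x +-33.5 mm) and an end stop at each end, all 8 mm high. Cover closed: its centre over the well's centre (y -35 mm), 0.5 mm from the stop; the well is quite uncovered once it is at y +12 mm or more.
- blue_key (a joint): Travel of the sunken blue key of the blue amplifier (m): 0 up, 0.006 fully down. It springs back; starts to move at about 1.5 N, fully down at 5 N.
- blue_key_top (a point): Centre of the top face of the blue round key, 26 mm diameter; when up it lies 24 mm below the top of the amplifier box. It moves down with the key.
- blue_cover: Loose clear acrylic cover plate (50 g) in the track on the blue box, 64 x 54 x 6 mm (x, y, z), axes as the box's, with a white upright round post in its middle, 16 mm diameter, 22 mm tall above the plate. Origin: centre of the plate's underside. Pushed by the post it slides freely along the box's y (under 1 N). It may start up to 12 mm ajar.
- blue_post_top (a point): Centre of the top of the post on the blue cover, 28 mm above the plate's underside.
- standoff_a: loose white nylon standoff, standing, 12 mm diameter, 40 mm tall; bystander. Origin: centre of its underside.
- standoff_b: loose white nylon standoff, standing, 12 mm diameter, 30 mm tall; bystander. Origin: centre of its underside.
- collar: loose steel shaft collar lying flat, 26 mm diameter, 11 mm tall; bystander. Origin: centre of its underside.
- micrometer: loose steel micrometer head standing on end, 22 mm diameter, 75 mm tall; bystander. Origin: centre of its underside.
- driver: loose screwdriver lying on the bench; bystander. Origin: on the axis of the handle and blade, at their underside.
- screw_jar: small closed jar, 56 mm diameter, 70 mm tall, on the bench; bystander. Origin: centre of its underside.
Not all that is in view belongs to the job. Leave any red or yellow look-alike of the orange_cover alone.

How it is judged:
By the outcome, as a careful person would: the job done as asked, in the order asked, and still so for the second after the job is handed in, with the robot touching nothing.
It also fails if it takes over 48 s, if anything falls off the work surface, if the arm or the gripper's body presses on something with over 40 N, if the wrist force passes 120 N, or if a joint passes its speed limit or range.

## Working session

There is one attempt and no reset: what is moved stays moved. The work goes in short steps, Python scripts to look and compute and a tool call to move; the robot and the scene stay as the last step left them, time stands still between calls to the robot, and variables do not carry over. Pictures are saved under pics/ and viewed, and the job is handed in when it is done.

Besides the shell and the picture viewer there is one more tool, called as a command line: name --argument value ..., lists and objects as JSON in quotes. send_rows: Moves the arm, as the interface text tells. Its arguments: {"type":"object","properties":{"steps":{"type":"array"},"claw":{"type":"number"},"grip_force":{"type":"number"}},"required":["steps"]}

```bash
mkdir -p pics; ls
cat > h.py <<'E'
from workcell import env
import numpy as np, cv2
from scipy.spatial.transform import Rotation as R
def save(c,n): cv2.imwrite('pics/'+n,cv2.cvtColor(c['img'],cv2.COLOR_RGB2BGR))
def toworld(c,p):
    return (np.linalg.inv(c['camera_from_world'])@np.r_[p,1])[:3]
def proj(c,P):
    p=c['camera_from_world']@np.r_[P,1]; q=c['mtx']@np.array([p[0],-p[1],-p[2]]); return q[:2]/q[2]
def ray(c,uv,z):
    T=np.linalg.inv(c['camera_from_world']); d=np.linalg.inv(c['mtx'])@np.r_[uv,1]; d=np.array([d[0],-d[1],-d[2]])
    o=T[:3,3]; d=T[:3,:3]@d; return o+d*(z-o[2])/d[2]
E
python3 - <<'E'
from h import *
np.set_printoptions(precision=4,suppress=True)
o=env.observe(); print(o, env.tip_extent)
for n in ['top','side']:
    c=env.camera(n); save(c,n+'0.png')
    for q in ['orange_amp','orange_well','orange_track','orange_cover','orange_post_top','blue_amp','blue_post_top','micrometer','screw_jar','standoff_a','driver','collar']:
        r=env.mark_of(q,c)
        print(n,q,[(toworld(c,x['position']).round(4).tolist(),round(x['score'],2)) for x in r[:3]])
E
```

```text
pics
{'time': 0.0, 'joints': array([-1.4213,  0.1815,  1.608 , -0.    ,  1.3538, -0.2063]), 'joint_velocities': array([ 0.    , -0.0004, -0.0006, -0.0001,  0.0004, -0.0003]), 'effort': array([ -0.0015, -44.4873, -35.1342,  -0.0004,   0.0091,   0.    ]), 'ee_pos': array([ 0.2002, -0.5384,  0.2494]), 'orientation': array([-3.0902, -0.5556, -0.0001]), 'contact_force': array([ 0.2462,  0.4419, -0.4136]), 'wrist_torque': array([0.0533, 0.053 , 0.0103]), 'opening': 0.9992560693900874} 0.019
top orange_amp [([0.5131, 0.1757, 0.0085], 0.83)]
top orange_well [([0.5005, 0.1394, 0.0759], 0.97)]
top orange_track []
top orange_cover [([0.6308, 0.4184, -0.0001], 0.76), ([0.4989, 0.1456, 0.0769], 0.75), ([0.2991, 0.2624, -0.0026], 0.69)]
top orange_post_top [([0.629, 0.4164, 0.0261], 0.8), ([0.4996, 0.1382, 0.1056], 0.66), ([0.2948, 0.2628, 0.027], 0.58)]
top blue_amp [([0.5534, -0.1923, 0.0102], 0.97)]
top blue_post_top [([0.5607, -0.2233, 0.1043], 0.78)]
top micrometer [([0.7433, -0.0151, 0.0088], 0.57), ([0.5005, 0.1411, 0.0749], 0.24)]
top screw_jar [([0.467, 0.402, -0.0024], 0.81), ([0.5117, 0
[... 324 characters left out ...]
([0.5187, 0.193, 0.0787], 0.86)]
side orange_cover [([0.2994, 0.2635, 0.0037], 0.97), ([0.6242, 0.4201, 0.0034], 0.93), ([0.498, 0.1407, 0.0757], 0.84)]
side orange_post_top [([0.502, 0.1451, 0.1057], 0.75), ([0.2956, 0.2645, 0.0262], 0.75), ([0.6252, 0.4176, 0.0248], 0.63)]
side blue_amp [([0.5536, -0.1884, 0.0095], 0.78), ([0.5572, -0.2224, 0.1048], 0.32)]
side blue_post_top [([0.5563, -0.2208, 0.107], 0.92), ([0.5562, -0.1911, 0.0084], 0.49)]
side micrometer [([0.7345, -0.0157, 0.0125], 0.44)]
side screw_jar []
side standoff_a [([0.4965, 0.1433, 0.0795], 0.64), ([0.5368, 0.0079, 0.0155], 0.63), ([0.681, -0.0294, 0.0084], 0.47)]
side driver [([0.465, -0.3904, 0.0018], 0.79)]
side collar []
```

View pics/top0.png

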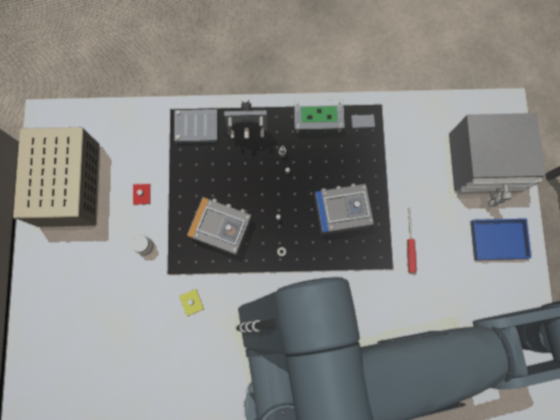

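View pics/side0.png

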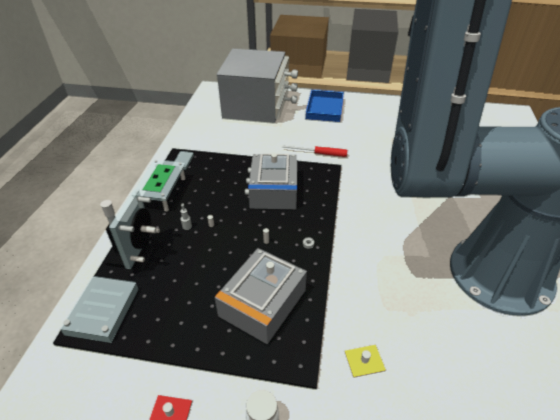

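```bash
cat >> h.py <<'E'
np.set_printoptions(precision=4,suppress=True)
def plan(P,az,o=None):
    """shift/turn in tool units from the present pose to TCP P, tool down, tool x at azimuth az (deg)"""
    o=o or env.observe(); R0=R.from_rotvec(o['orientation'])
    a=np.radians(az); x=np.array([np.cos(a),np.sin(a),0]); z=np.array([0,0,-1.]); Rt=R.from_matrix(np.c_[x,np.cross(z,x),z])
    return np.r_[R0.inv().apply(np.array(P)-o['ee_pos'])/.2,(R0.inv()*Rt).as_rotvec()/(np.pi/2)]
E
python3 - <<'E'
from h import *
c=env.camera('wrist'); o=env.observe(); save(c,'w0.png')
T=np.linalg.inv(c['camera_from_world']); R0=R.from_rotvec(o['orientation'])
print('cam in tool',R0.inv().apply(T[:3,3]-o['ee_pos']), R0.inv().as_matrix()@T[:3,:3]); print(c['mtx'])
print(plan([.48,.15,.25],71.5), np.degrees(o['joints']))
E
```

```text
cam in tool [ 0.0746 -0.0005 -0.1241] [[-0.      0.9571  0.2898]
 [ 1.     -0.0001  0.0005]
 [ 0.0005  0.2898 -0.9571]]
[[351.779    0.     278.7829]
 [  0.     351.779  210.1516]
 [  0.       0.       1.    ]]
[ 2.5108 -2.742   0.0015  0.      0.     -0.5679] [-81.4333  10.3564  92.0752   0.0004  77.5672 -11.8197]
```

send_rows --steps '[[[1, -1, 0, 0, 0, 0], [1, -1, 0, 0, 0, 0], [1, -1, 0, 0, 0, 0], [1, -1, 0, 0, 0, 0], [1, -1, 0, 0, 0, 0], [1, -1, 0, 0, 0, 0], [1, -1, 0, 0, 0, 0], [1, -1, 0, 0, 0, 0]]]' --claw -1

```text
time: 2.02
ee_pos: [0.3197, -0.2769, 0.2502]
orientation: [-3.089, -0.563, -0.002]
contact_force: [-0.4, 0.7, 0.3]
opening: -0.0
```

send_rows --steps '[[[1, -1, 0, 0, 0, 0], [1, -1, 0, 0, 0, 0], [1, -1, 0, 0, 0, 0], [1, -1, 0, 0, 0, 0], [1, -1, 0, 0, 0, 0], [1, -1, 0, 0, 0, 0], [1, -1, 0, 0, 0, 0], [1, -1, 0, 0, 0, 0]]]'

```text
time: 2.68
ee_pos: [0.4375, -0.0202, 0.2506]
orientation: [-3.089, -0.564, -0.003]
contact_force: [-0.2, 0.1, 0.3]
opening: 0.0
```

send_rows --steps '[[[0.5, -0.74, 0, 0, 0, -0.568], [0.5, -0.74, 0, 0, 0, -0.568], [0.5, -0.74, 0, 0, 0, -0.568], [0.5, -0.74, 0, 0, 0, -0.568], [0.5, -0.74, 0, 0, 0, -0.568], [0.5, -0.74, 0, 0, 0, -0.568], [0.5, -0.74, 0, 0, 0, -0.568], [0.5, -0.74, 0, 0, 0, -0.568]]]'

```text
time: 3.35
ee_pos: [0.4784, 0.1486, 0.2502]
orientation: [2.544, 1.842, -0.001]
contact_force: [-0.3, -1.0, 1.3]
opening: 0.002
```

Run:
```python
from h import *
c=env.camera('wrist'); save(c,'w1.png'); o=env.observe(); print(o['ee_pos'],R.from_rotvec(o['orientation']).as_matrix()[:,0])
for q in ['orange_amp','orange_well','orange_track','orange_cover','orange_post_top','orange_key_top']:
    r=env.mark_of(q,c)
    print(q,[(toworld(c,x['position']).round(4).tolist(),round(x['score'],2)) for x in r[:3]])
```

```text
[0.4783 0.1484 0.2502] [ 0.3172  0.9484 -0.0003]
orange_amp []
orange_well []
orange_track [([0.5225, 0.1939, 0.0786], 0.56)]
orange_cover [([0.2975, 0.2677, 0.0051], 0.97), ([0.5011, 0.148, 0.0803], 0.92), ([0.4982, 0.148, 0.1113], 0.71)]
orange_post_top [([0.294, 0.2615, 0.0271], 0.58)]
orange_key_top []
```

View pics/w1.png

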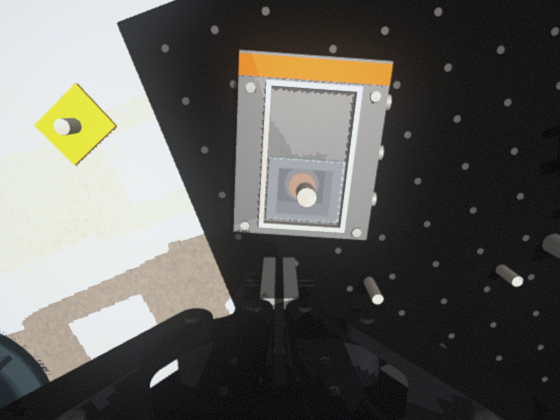

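Run:
```python
from h import *
c=env.camera('wrist')
img=cv2.cvtColor(c['img'],cv2.COLOR_RGB2BGR)
cv2.imwrite('pics/w1z.png',cv2.resize(img[40:260,200:420],None,fx=2.7,fy=2.7,interpolation=cv2.INTER_CUBIC))
for uv in [(239,51),(393,63),(367,240),(235,232)]: print(ray(c,uv,.077))
P=[ray(c,uv,.077) for uv in [(239,51),(393,63),(367,240),(235,232)]]
P=np.array(P); print(P.mean(0),[np.linalg.norm(P[i]-P[i-1]) for i in range(4)])
for a,b in [(3,0),(2,1)]: d=P[b]-P[a]; print(np.degrees(np.arctan2(d[1],d[0])))
for a,b in [(0,1),(3,2)]: d=P[b]-P[a]; print(90+np.degrees(np.arctan2(d[1],d[0])))
```

```text
[0.4856 0.2662 0.077 ]
[0.597  0.2196 0.077 ]
[0.5404 0.0815 0.077 ]
[0.4297 0.127  0.077 ]
[0.5131 0.1736 0.077 ] [np.float64(0.1500112749773444), np.float64(0.12081268380582848), np.float64(0.14917235488223546), np.float64(0.1196751985100907)]
68.12725289571532
67.69402711199851
67.27448304721824
67.67008809496934
```

View pics/w1z.png

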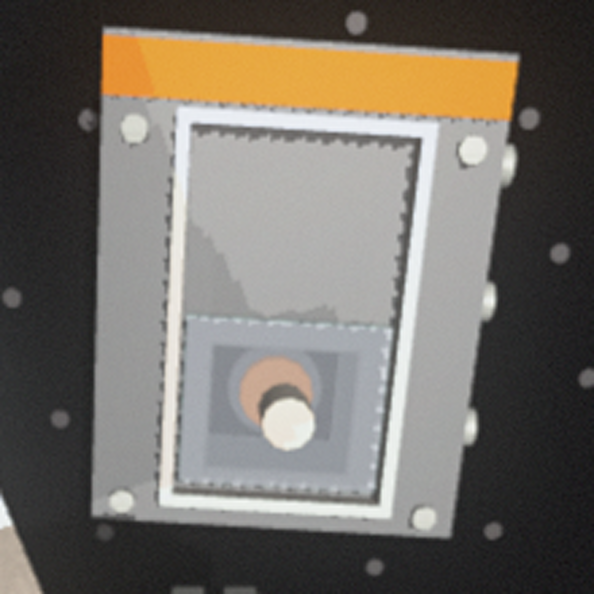

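```bash
cat >> h.py <<'E'
O=np.array([.5131,.1736]); AZ=67.7; U=np.array([np.cos(np.radians(AZ)),np.sin(np.radians(AZ))]); V=np.array([U[1],-U[0]])
def box(p): d=np.array(p[:2])-O; return np.r_[d@V,d@U]
def W(x,y,z): return np.r_[O+x*V+y*U,z]
E
python3 - <<'E'
from h import *
c=env.camera('wrist')
print('post',box(ray(c,(306.7,197),.105)))
# cover front edges
for uv in [(200+187/2.7,40+318/2.7),(200+390/2.7,40+327/2.7),(200+378/2.7,40+493/2.7),(200+177/2.7,40+485/2.7)]: print(box(ray(c,uv,.083)))
m=env.cut_out('orange_cover',c)
o=env.observe()
print(plan(W(0,-.068,.16),AZ)); print(box(o['ee_pos']))
E
```

```text
post [-0.0008 -0.0309]
[-0.0325 -0.0051]
[ 0.03   -0.0039]
[ 0.0325 -0.0577]
[-0.0326 -0.0592]
[-0.1655  0.1038  0.4518  0.0001 -0.      0.0417]
[-0.0229 -0.0363]
```

send_rows --steps '[[[-0.1655, 0.104, 0.1, 0, 0, 0.0417], [-0.1655, 0.104, 0.25, 0, 0, 0.0417], [-0.1655, 0.104, 0.4, 0, 0, 0.0417], [-0.1655, 0.104, 0.5, 0, 0, 0.0417], [-0.1655, 0.104, 0.6, 0, 0, 0.0417], [-0.1655, 0.104, 0.65, 0, 0, 0.0417], [-0.1655, 0.104, 0.69, 0, 0, 0.0417], [-0.1655, 0.104, 0.69, 0, 0, 0.0417]]]'

```text
time: 4.52
ee_pos: [0.4866, 0.1109, 0.1112]
orientation: [-2.607, -1.75, 0.003]
contact_force: [-0.2, -0.1, 0.3]
opening: -0.004
```

Run:
```python
from h import *
o=env.observe();print(o['ee_pos'],box(o['ee_pos']),o['contact_force'],plan(W(0,.005,.112),AZ),plan(W(0,-.068,.112),AZ))
c=env.camera('wrist'); save(c,'w2.png')
c=env.camera('side'); save(c,'s2.png')
```

```text
[0.4866 0.1109 0.1112] [-0.0007 -0.0681] [-0.2325 -0.1253  0.2836] [ 0.3655  0.0038 -0.0045 -0.0013  0.0005  0.0005] [ 0.0005  0.0035 -0.0042 -0.0013  0.0005  0.0005]
```

View pics/w2.png

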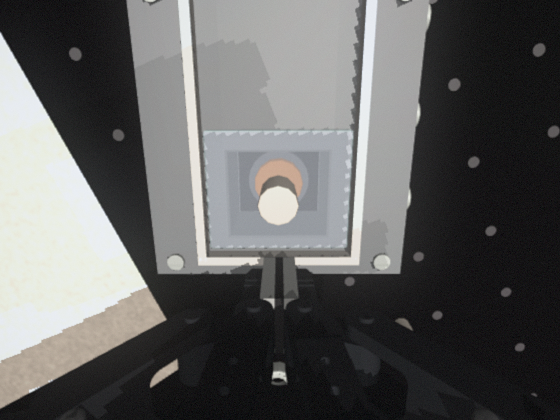

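View pics/s2.png

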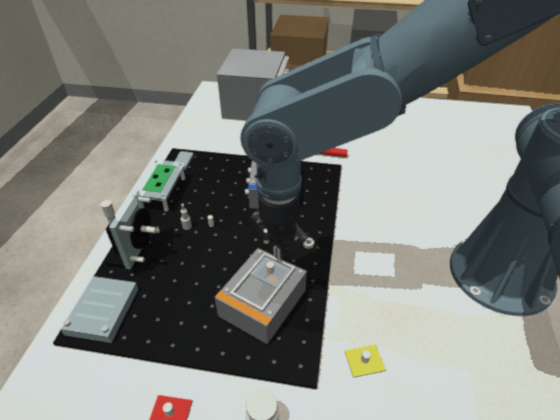

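send_rows --steps '[[[0.03, 0.003, 0, 0, 0, 0], [0.06, 0.003, 0, 0, 0, 0], [0.08, 0.003, 0, 0, 0, 0], [0.1, 0.003, 0, 0, 0, 0], [0.12, 0.003, 0, 0, 0, 0], [0.14, 0.003, 0, 0, 0, 0], [0.16, 0.003, 0, 0, 0, 0], [0.18, 0.003, 0, 0, 0, 0]]]'

```text
time: 5.28
ee_pos: [0.5016, 0.1444, 0.1123]
orientation: [-2.608, -1.751, 0.0]
contact_force: [0.4, 1.1, 0.1]
opening: -0.001
```

send_rows --steps '[[[0.02, 0, 0, 0, 0, 0], [0.04, 0, 0, 0, 0, 0], [0.06, 0, 0, 0, 0, 0], [0.08, 0, 0, 0, 0, 0], [0.1, 0, 0, 0, 0, 0], [0.13, 0, 0, 0, 0, 0], [0.15, 0, 0, 0, 0, 0], [0.16, 0, 0, 0, 0, 0]]]'

```text
time: 5.95
ee_pos: [0.5138, 0.1742, 0.1123]
orientation: [-2.608, -1.752, -0.0]
contact_force: [-0.0, -0.6, 0.5]
opening: -0.001
```

Run:
```python
from h import *
o=env.observe();print(o['ee_pos'],box(o['ee_pos']),o['contact_force'],R.from_rotvec(o['orientation']).as_matrix())
c=env.camera('wrist'); save(c,'w3.png')
r=env.mark_of('orange_cover',c); print([(box(toworld(c,x['position'])),toworld(c,x['position'])[2],x['score']) for x in r])
```

```text
[0.5138 0.1742 0.1123] [0.0005 0.0009] [-0.0072 -0.5579  0.4829] [[ 0.3782  0.9257  0.0001]
 [ 0.9257 -0.3782  0.0001]
 [ 0.0002  0.     -1.    ]]
[]
```

View pics/w3.png

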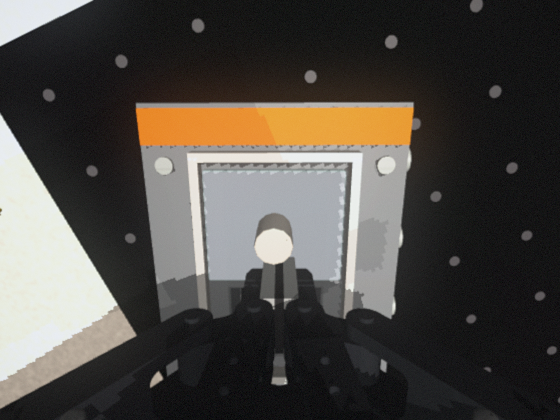

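send_rows --steps '[[[-0.06, 0.002, 0, 0, 0, 0], [-0.12, 0.002, 0, 0, 0, 0], [-0.18, 0.002, 0, 0, 0, 0], [-0.18, 0.002, 0, 0, 0, 0], [-0.18, 0.002, 0, 0, 0, 0]]]'

```text
time: 6.47
ee_pos: [0.5001, 0.1389, 0.1124]
orientation: [-2.61, -1.748, -0.0]
contact_force: [0.2, -0.5, 0.7]
opening: -0.001
```

Run:
```python
from h import *
o=env.observe();print(o['ee_pos'],box(o['ee_pos']),o['contact_force'])
c=env.camera('wrist'); save(c,'w4.png')
r=env.mark_of('orange_cover',c); print([(box(toworld(c,x['position'])),toworld(c,x['position'])[2],x['score']) for x in r])
r=env.mark_of('orange_post_top',c); print([(box(toworld(c,x['position'])),toworld(c,x['position'])[2],x['score']) for x in r])
```

```text
[0.5001 0.1389 0.1124] [ 0.0011 -0.0371] [ 0.2275 -0.5083  0.6972]
[(array([-0.0009,  0.0233]), np.float64(0.07881017500396437), 0.92)]
[(array([-0.0049,  0.0218]), np.float64(0.10695452247270966), 0.97)]
```

View pics/w4.png

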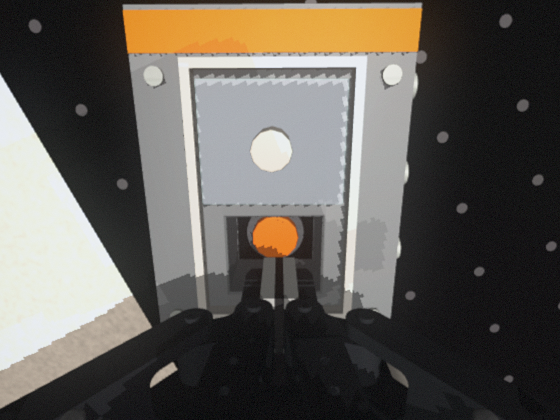

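Run:
```python
from h import *
c=env.camera('wrist')
im=c['img'].astype(int); m=(im[...,0]>180)&(im[...,1]<150)&(im[...,2]<80); m[:200]=0
v,u=np.nonzero(m); print(u.min(),u.max(),v.min(),v.max())
ctr=((u.min()+u.max())/2, v.min()); 
for uv in [(u.min(),237),(u.max(),237),(ctr[0],v.min()),ctr]: print(box(ray(c,uv,.053)))
# well mouth back corners
for uv in [(226,215),(323,215)]: print(box(ray(c,uv,.077)))
print(plan(W(0,-.035,.08),AZ))
```

```text
253 296 219 256
[-0.013  -0.0323]
[ 0.011  -0.0323]
[-0.001  -0.0217]
[-0.001  -0.0217]
[-0.0238 -0.0118]
[ 0.0224 -0.0118]
[ 0.0034 -0.0057  0.1624  0.0003 -0.0002  0.0005]
```

send_rows --steps '[[[0.011, -0.008, 0, 0, 0, 0], [0.011, -0.008, 0.04, 0, 0, 0], [0.011, -0.008, 0.08, 0, 0, 0], [0.011, -0.008, 0.12, 0, 0, 0], [0.011, -0.008, 0.16, 0, 0, 0], [0.011, -0.008, 0.16, 0, 0, 0]]]'

```text
time: 7.17
ee_pos: [0.498, 0.1427, 0.0778]
orientation: [-2.607, -1.75, 0.006]
contact_force: [0.5, 0.3, 0.4]
opening: 0.001
```

send_rows --steps '[[[0, 0, 0.01, 0, 0, 0], [0, 0, 0.02, 0, 0, 0], [0, 0, 0.03, 0, 0, 0], [0, 0, 0.04, 0, 0, 0], [0, 0, 0.045, 0, 0, 0], [0, 0, 0.045, 0, 0, 0]]]'

```text
time: 7.67
ee_pos: [0.5, 0.1427, 0.0714]
orientation: [2.608, 1.751, 0.001]
contact_force: [-0.2, -0.6, 2.3]
opening: 0.0
```

send_rows --steps '[[[0, 0, 0.008, 0, 0, 0], [0, 0, 0.014, 0, 0, 0], [0, 0, 0.02, 0, 0, 0], [0, 0, 0.024, 0, 0, 0], [0, 0, 0.024, 0, 0, 0]]]'

```text
time: 8.08
ee_pos: [0.5, 0.1428, 0.0667]
orientation: [2.608, 1.751, 0.001]
contact_force: [0.1, -0.6, 4.3]
opening: -0.002
```

send_rows --steps '[[[0, 0, 0.004, 0, 0, 0], [0, 0, 0.008, 0, 0, 0], [0, 0, 0.01, 0, 0, 0], [0, 0, 0.01, 0, 0, 0]]]'

```text
time: 8.42
ee_pos: [0.5001, 0.1428, 0.0658]
orientation: [2.608, 1.751, 0.0]
contact_force: [-4.6, -1.0, 14.8]
opening: -0.001
```

send_rows --steps '[[[0, 0, 0, 0, 0, 0], [0, 0, 0, 0, 0, 0], [0, 0, 0, 0, 0, 0], [0, 0, 0, 0, 0, 0], [0, 0, 0, 0, 0, 0], [0, 0, 0, 0, 0, 0], [0, 0, 0, 0, 0, 0], [0, 0, 0, 0, 0, 0]]]'

```text
time: 9.08
ee_pos: [0.5001, 0.1428, 0.0658]
orientation: [2.608, 1.751, 0.001]
contact_force: [-5.3, -1.2, 15.5]
opening: 0.0
```

send_rows --steps '[[[0, 0, 0, 0, 0, 0], [0, 0, 0, 0, 0, 0], [0, 0, 0, 0, 0, 0], [0, 0, 0, 0, 0, 0], [0, 0, 0, 0, 0, 0]]]'

```text
time: 9.5
ee_pos: [0.5002, 0.1428, 0.0659]
orientation: [2.608, 1.751, 0.001]
contact_force: [-4.6, -0.4, 16.5]
opening: 0.001
```

Run:
```python
from h import *
o=env.observe();print(o['ee_pos'],box(o['ee_pos']),o['contact_force'],o['wrist_torque'])
c=env.camera('wrist'); save(c,'w5.png')
```

```text
[0.5002 0.1428 0.0659] [-0.0003 -0.0334] [-4.5739 -0.3957 16.508 ] [-0.2078  0.8813  0.0189]
```

View pics/w5.png

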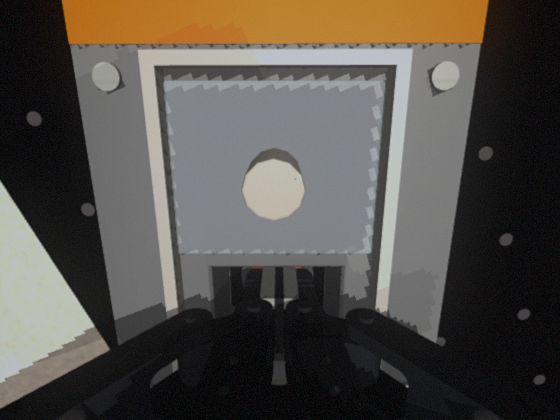

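send_rows --steps '[[[0, 0, -0.02, 0, 0, 0], [0, 0, -0.06, 0, 0, 0], [0, 0, -0.13, 0, 0, 0], [0, 0, -0.22, 0, 0, 0], [0, 0, -0.32, 0, 0, 0], [0, 0, -0.42, 0, 0, 0], [0, 0, -0.46, 0, 0, 0], [0, 0, -0.46, 0, 0, 0]]]'

```text
time: 10.22
ee_pos: [0.501, 0.1429, 0.1585]
orientation: [2.607, 1.75, 0.005]
contact_force: [-0.1, 0.4, -0.3]
opening: 0.0
```

Run:
```python
from h import *
o=env.observe();print(o['ee_pos'],box(o['ee_pos']),o['contact_force'])
c=env.camera('wrist'); save(c,'w6.png')
for q in ['orange_cover','orange_post_top','orange_key_top']:
  r=env.mark_of(q,c); print(q,[(box(toworld(c,x['position'])),toworld(c,x['position'])[2],x['score']) for x in r])
```

```text
[0.501  0.1429 0.1585] [ 0.0005 -0.033 ] [-0.1114  0.4026 -0.3161]
orange_cover [(array([-0.0003,  0.0249]), np.float64(0.0803131136101004), 0.8)]
orange_post_top [(array([-0.0035,  0.0203]), np.float64(0.10768936097924756), 0.87)]
orange_key_top [(array([-0.0045, -0.0334]), np.float64(0.05345126732788541), 0.88)]
```

View pics/w6.png

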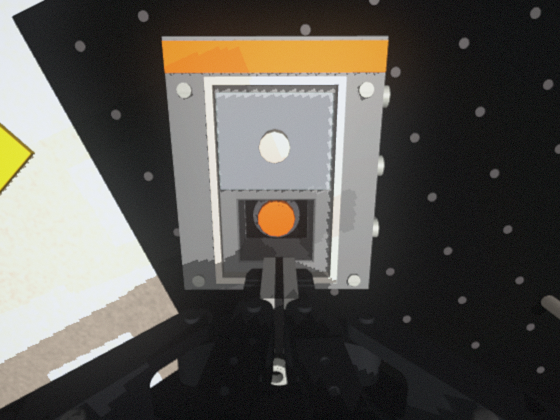

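send_rows --steps '[[[0.1, -0.003, 0, 0, 0, 0], [0.25, -0.003, 0, 0, 0, 0], [0.4, -0.003, 0, 0, 0, 0], [0.46, -0.003, 0, 0, 0, 0], [0.46, -0.003, 0, 0, 0, 0], [0.46, -0.003, 0.08, 0, 0, 0], [0.46, -0.003, 0.16, 0, 0, 0], [0.46, -0.003, 0.22, 0, 0, 0]]]'

```text
time: 11.08
ee_pos: [0.5326, 0.227, 0.1104]
orientation: [-2.608, -1.751, 0.005]
contact_force: [-0.1, -0.3, 0.5]
opening: 0.003
```

Run:
```python
from h import *
o=env.observe();print(o['ee_pos'],box(o['ee_pos']),o['contact_force'],plan(W(0,-.0,.112),AZ))
c=env.camera('side'); save(c,'s7.png')
```

```text
[0.5326 0.227  0.1104] [-0.0022  0.0568] [-0.0803 -0.3099  0.5184] [-0.2842  0.0109 -0.0075 -0.0014  0.0013  0.0005]
```

View pics/s7.png

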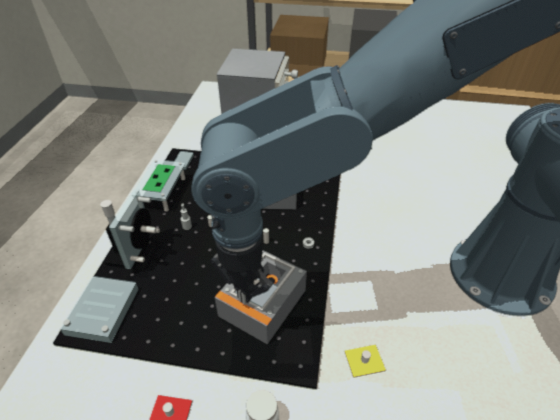

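send_rows --steps '[[[-0.03, 0.006, 0, 0, 0, 0], [-0.06, 0.006, 0, 0, 0, 0], [-0.08, 0.006, 0, 0, 0, 0], [-0.1, 0.006, 0, 0, 0, 0], [-0.12, 0.006, 0, 0, 0, 0], [-0.14, 0.006, 0, 0, 0, 0], [-0.16, 0.006, 0, 0, 0, 0], [-0.18, 0.006, 0, 0, 0, 0]]]'

```text
time: 11.8
ee_pos: [0.5215, 0.1941, 0.1128]
orientation: [2.608, 1.751, 0.001]
contact_force: [0.2, 0.0, 1.3]
opening: 0.002
```

send_rows --steps '[[[-0.02, 0, 0, 0, 0, 0], [-0.04, 0, 0, 0, 0, 0], [-0.06, 0, 0, 0, 0, 0], [-0.08, 0, 0, 0, 0, 0], [-0.1, 0, 0, 0, 0, 0], [-0.12, 0, 0, 0, 0, 0], [-0.14, 0, 0, 0, 0, 0], [-0.15, 0, 0, 0, 0, 0]]]'

```text
time: 12.47
ee_pos: [0.5099, 0.1661, 0.1124]
orientation: [-2.608, -1.751, 0.0]
contact_force: [0.2, 0.1, 0.4]
opening: -0.003
```

Run:
```python
from h import *
o=env.observe();print(o['ee_pos'],box(o['ee_pos']),o['contact_force'],U@o['contact_force'][:2])
```

```text
[0.5099 0.1661 0.1124] [-0.0001 -0.0082] [0.2474 0.1061 0.4204] 0.192005940296404
```

Now about 8–9 mm left; creep up to the stop while watching the force.

send_rows --steps '[[[-0.01, 0, 0, 0, 0, 0], [-0.02, 0, 0, 0, 0, 0], [-0.025, 0, 0, 0, 0, 0], [-0.03, 0, 0, 0, 0, 0], [-0.035, 0, 0, 0, 0, 0], [-0.037, 0, 0, 0, 0, 0], [-0.037, 0, 0, 0, 0, 0]]]'

```text
time: 13.05
ee_pos: [0.5073, 0.1597, 0.1124]
orientation: [-2.608, -1.751, 0.0]
contact_force: [0.5, 0.5, -0.5]
opening: 0.001
```

send_rows --steps '[[[-0.003, 0, 0, 0, 0, 0], [-0.006, 0, 0, 0, 0, 0], [-0.009, 0, 0, 0, 0, 0], [-0.01, 0, 0, 0, 0, 0]]]'

```text
time: 13.38
ee_pos: [0.5067, 0.1583, 0.1127]
orientation: [-2.608, -1.751, -0.002]
contact_force: [-0.1, 4.5, 0.8]
opening: 0.001
```

send_rows --steps '[[[0.005, 0, 0, 0, 0, 0], [0.015, 0, 0, 0, 0, 0], [0.04, 0, 0, 0, 0, 0], [0.1, 0, 0, 0, 0, 0], [0.15, 0, -0.1, 0, 0, 0], [0.15, 0, -0.3, 0, 0, 0], [0.15, 0, -0.5, 0, 0, 0], [0.15, 0, -0.7, 0, 0, 0]]]'

```text
time: 14.05
ee_pos: [0.5176, 0.1866, 0.2537]
orientation: [-2.607, -1.752, 0.002]
contact_force: [0.5, 0.4, 0.5]
opening: 0.006
```

send_rows --steps '[[[-0.2, 0, 0, 0, 0, 0], [-0.4, 0, 0, 0, 0, 0], [-0.5, 0, 0, 0, 0, 0], [-0.5, 0, 0, 0, 0, 0], [-0.5, 0, 0, 0, 0, 0]]]'

```text
time: 14.47
ee_pos: [0.4803, 0.0929, 0.2529]
orientation: [2.61, 1.749, 0.001]
contact_force: [-0.1, -0.1, -0.3]
opening: 0.002
```

Run:
```python
from h import *
o=env.observe();print(o['time'],o['ee_pos'],box(o['ee_pos']),o['contact_force'])
c=env.camera('wrist'); save(c,'w8.png')
cv2.imwrite('pics/w8z.png',cv2.resize(cv2.cvtColor(c['img'],6-2),None,fx=1,fy=1)) if 0 else None
for q in ['orange_cover','orange_post_top','orange_key_top']:
  r=env.mark_of(q,c); print(q,[(box(toworld(c,x['position'])),toworld(c,x['position'])[2],x['score']) for x in r])
im=cv2.cvtColor(c['img'],cv2.COLOR_RGB2BGR); p=proj(c,W(0,-.03,.08)).astype(int); print(p)
a,b=max(p[1]-80,0),max(p[0]-80,0); cv2.imwrite('pics/w8z.png',cv2.resize(im[a:a+150,b:b+180],None,fx=4,fy=4,interpolation=cv2.INTER_CUBIC)); print(a,b)
c=env.camera('side'); save(c,'s8.png')
```

```text
14.4667 [0.4803 0.0929 0.2529] [ 0.0003 -0.0871] [-0.1149 -0.1445 -0.3115]
orange_cover [(array([-0.2343,  0.0025]), np.float64(5.424714248636331e-05), 0.9), (array([-0.0029, -0.034 ]), np.float64(0.07783212526316224), 0.76), (array([ 0.2321, -0.122 ]), np.float64(0.010326390096148608), 0.3)]
orange_post_top [(array([-0.2337, -0.001 ]), np.float64(0.027004638456416152), 0.83), (array([-0.0032, -0.0381]), np.float64(0.1082119161564199), 0.81)]
orange_key_top []
[277 126]
46 197
```

View pics/w8z.png

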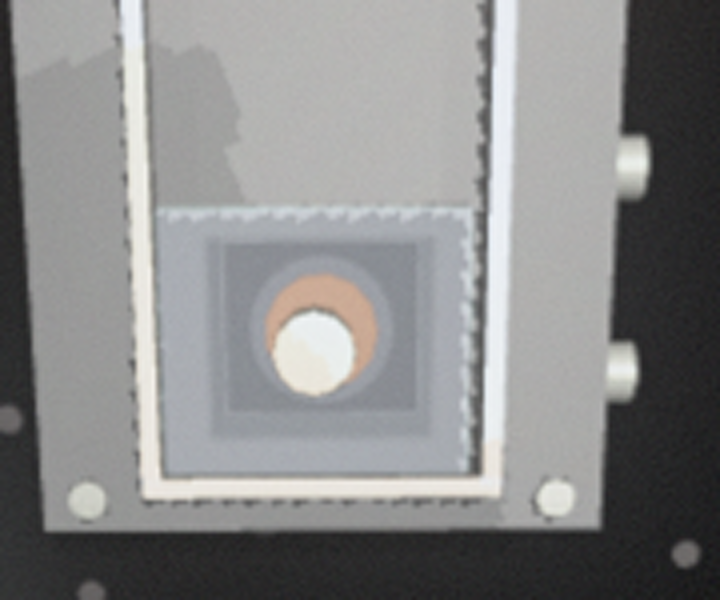

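View pics/s8.png

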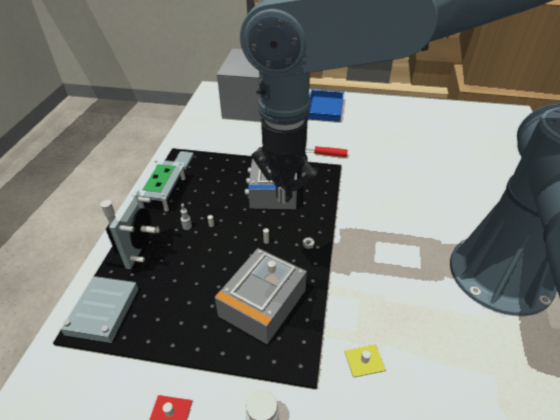

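The cover lies against its lower end stop over the whole well, the orange key shows up through it, and the tool is clear. The bystanders look unmoved.

```bash
python3 -c "
from h import *
print(env.close_job())"
```

```text
the job is handed in; nothing more can be done
None
```

I zeroed the orange amplifier in the order asked and handed the job in at about 14.5 s of the 48 s allowed. The hand-in gives no verdict.

- **Opening:** With the gripper shut, I pushed the cover by its post to about y +20 to +23 mm, past the +12 mm that uncovers the well.
- **Key press:** I pressed the key until it stopped hard. The fingertip was then about 30 mm below the box top, which matches full travel, at about 15 N. I held it there for roughly 1.1 s. After I withdrew, the key measured back up, at z about 0.053 m.
- **Closing:** I pushed the cover back until it met the end stop at 4.5 N, with the tool where the geometry says the closed position is.
- **Last checks:** The final wrist picture shows the cover against the stop over the whole well. The networks put the cover at y -34 mm and the post at y -38 mm, which fits the closed position of about -35.5 mm within their error. The gripper is clear of everything, the force reads near zero, and the bystander parts that show in the last pictures look unmoved.

Two readings were a little off:
- **Well edge:** One view put it about 3 mm from where it should be. I took that as camera error and centred on the key.
- **Sideways force:** I saw about 5 N while the key was held down, and I put it down to friction.

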